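# Feed the flat dry cells into the narrow-necked collecting jug

### The arm

A 7-joint arm with a two-finger parallel gripper is mounted at the origin on the work surface. World frame = base frame: x ahead of the robot, y to its left, z up, the work surface at z = 0. Lengths are in m, angles in rad, forces in N, time in s.
With the tool pointing down it reaches from about 0.4 to 0.85 m from the base axis. Payload 10.4 kg.
Tool frame: the origin (TCP) lies where the fingers leave the gripper's body, on its centre line; the fingertips stand 70 mm ahead of it and the grasp point (between the pads) lies 51 mm ahead of it (r.grip_depth is the distance from the TCP to the grasp point, in m); z points along the fingers, y is the line along which they close (so a half turn about z gives the same grasp; the last joint's range is limited). The gripper opens to 87 mm and grips with 3 to 60 N. Pads are 19 mm wide; open, the fingers measure 117 mm over their backs; the gripper's body (75 mm by 190 mm) begins 51 mm behind the grasp point.
Start: joints at [1.281, 0.332, -0.065, 1.46, 0.022, 1.35, -0.088], TCP at [0.165, -0.603, 0.292] pointing down, gripper open.
Joint ranges: [-2.6, 2.6], [-0.5, 2.12], [-1.47, 1.34], [0.16, 2.42], [-1.27, 4.41], [0.06, 2.06], [-2.6, 2.6]. Speed limits (rad/s): [2.22, 2.22, 2.79, 2.79, 3.14, 3.14, 3.14].

### API

Orientations are given as a unit quaternion [x, y, z, w].
In Python, from workcell import r, cams, job gives the robot as it stands. The module is installed in compiled form; this text tells all that it offers.
- The arm moves only by the tool jog_arm, never from a script. Its arguments are lists of equal length, an entry for each row: "claw": the opening, from 0 (shut) to 1 (fully open); "slide": the shift along the tool's x, y, z in m, a list of three; "dr": the turn, a rotation vector about the tool's x, y, z in rad, a list of three. In form: {"claw": [claw, ...], "slide": [[x, y, z], ...], "dr": [[ax, ay, az], ...]}. A call has 1 to 8 rows; each row is the pose to reach, as a shift and turn from the pose commanded when the call began, along the tool's axes at that moment; what a row does not reach only later rows make up. A row lasts 1/8 s, in which the tool goes at most 62.5 mm and 10.7 degrees, less where a joint would pass 70% of its speed; a pose out of reach is approached as far as the arm can. A call with a gripper value outside its range is refused whole. The fingers move at their own pace and stop on an object; "newtons" is the grip in N (left out, the last holds). Time passes only in rows, so rows that repeat a pose let the fingers close. It gives the time, the measured TCP pose, the force, the opening and the grip force at its end, in the units of the state.
- r.state(): the state, without advancing time (a new reading comes with each control period).
- cams.capture(name): name is "scene" or "top" or "wrist"; returns the picture (400x640x3 uint8, blue, green, red); there is no depth.
- cams.calibration(name): a dict with "fx", "fy", "cx", "cy" (pixels), "k1" (the pictures are not rectified: a ray, as slopes to the right and down, at radius r is drawn at 1 + k1 r^2 times it, then the intrinsics apply), "rvec" (rotation vector, rad) and "tvec" (3), from world to camera coordinates, as OpenCV has them; the wrist camera has in their place "hand_eye" (4x4, takes a point from camera to tool coordinates, whose origin is the TCP and whose axes are the flange's). Camera axes: x right, y down, z forward; pixel columns grow to the right and rows downward; lengths in m; the calibration is good to about 2 mm. A picture is of the moment at which its call begins: read the wrist's pose just before it. calibration takes no time and is no camera call.
- job.hand_in(): hands the job in; it is judged then, once.
The state is a dict: "clock": time; "joint_pos": joint angles; "qvel": joint speeds; "joint_efforts": joint torques, N m; "tcp_pos": TCP position; "tool_rot": TCP orientation; "wrist_force": force on the tool from outside, world axes, zero at the start; "moment": the same for the moment, N m; "width": finger opening in m; "grip_force": force on a finger pad.
Only numpy, scipy, OpenCV 4.12 (cv2) and the standard library are available. Lean on these libraries where they do the work, as an engineer would, in place of code of your own. Each camera call takes 0.05 s, during which the arm holds its last target. There are 200 camera calls.

### The job

Put all three flat dry cells (two stand on the desk, one leans in the cradle of the cell tester) into the clear collecting jug through its narrow neck. Then swing the jug's cover back over the mouth until it is fully shut, and leave everything else on the desk where it stands.

Things in the scene. Friction and masses are not known exactly. Their poses are not given: they have to be found in the camera images.
- cell_a: Large round dry cell (D size) standing upright on the desk: dark jacket, bare steel band at each end, small brass nub on top; diameter 33 mm, 61 mm tall including the 2 mm nub, about 140 g. Origin at the centre of its underside, z along its axis to the nub. The four upright things on the robot's left (two cells, two vacuum tubes) stand in any arrangement, about 100 mm or more apart.
- cell_b: Second dry cell, the same as cell_a, also standing upright on the desk.
- cell_c: Third dry cell, the same size, resting loosely in the sloping cradle of the tester: its axis (z, towards the nub) leans 25 degrees from vertical towards the tester's -x side. Origin at the centre of its underside.
- cell_a_center (a point): Middle of cell_a, 30.5 mm above its underside along its axis.
- cell_b_center (a point): Middle of cell_b.
- cell_c_center (a point): Middle of cell_c.
- tester: Cell tester fixed to the desk: grey box 120 x 90 x 36 mm (x, y, height; centre 12 mm to +x of the origin) with a black cradle: foot ledge, 56 mm wide back plate behind the cell (on the -x side) reaching 36 mm up along it, side cheeks reaching 19 mm up along it, 49 mm apart outside. The cell's upper 25 mm is free all round. Origin on the desk under the ledge's middle; y is across the lean.
- cradle_foot (a point): Centre of the cradle's foot ledge, 50 mm above the desk, where the underside of the leaning cell rests.
- jug: Clear plastic jug clipped firmly to the desk (does not move): body 120 mm across up to 125 mm height, shoulder to 155 mm, then a straight neck with a thick aluminium collar, 63 mm outside, up to the mouth at 190 mm. The hole through the neck is 45 mm across. Low cone on the floor inside. Origin at the centre of its underside; the cover's pin stands on its +x side on a lug of the collar.
- jug_mouth (a point): Centre of the jug's mouth, level with the top of the collar (190 mm above the desk).
- cover (a joint): Angle of the flat steel cover that swings level about an upright pin just above the collar: 0 = fully shut over the mouth, against its stop; positive = open, counter-clockwise seen from above, up to 2.6 rad. Starts open at 1.45 to 2.1 rad, clear of the mouth; turns with light friction (about 1 N at the knob) and stays where it is left.
- cover_pin (a point): Top face of the cover on the pin's axis, 45 mm from the mouth's centre towards the jug's +x. The pin head is 12 mm across and rises 3 mm above this.
- cover_knob (a point): Middle of the round black knob on the cover: 20 mm diameter, 18 mm tall (its top 9 mm above this point), on a short 10 mm stem; 45 mm from the pin's axis, and right over the centre of the mouth when shut. This point is 18 mm above the collar's top; the cover's disc, 60 mm across, lies 1 to 5 mm above the collar's top.
- tube_a: Bystander: octal vacuum tube, black base 33 mm across, smoky glass bulb 37 mm across, 100 mm tall in all, standing upright. Origin at its underside.
- tube_b: Bystander: second vacuum tube, the same.
- insulator: Bystander: cream porcelain feedthrough insulator with ribs, 68 mm across, 95 mm tall, standing. Origin at its underside.
- compass: Bystander: round brass compass, 72 mm across (plus a flat ring at one side, to 56 mm from the centre), 23 mm high, lying on the desk in front of the jug. Origin at its underside.
- chassis_cover: Bystander: dented aluminium chassis cover with vent slots, 130 x 190 x 45 mm (x, y, height), lying on the desk. Origin at the centre of its underside.
There are look-alikes about, which are no part of the job. Leave any green or red look-alike of the cell_b alone.

How it is judged:
By the outcome, as a careful person would: the job done as asked, in the order asked, and still so for the second after the job is handed in, with the robot touching nothing.
It also fails if it takes over 72 s, if anything falls off the work surface, if the arm or the gripper's body presses on something with over 40 N, if the wrist force passes 120 N, or if a joint passes its speed limit or range.

## Working session

There is one attempt and no reset: what is moved stays moved. The work goes in short steps, Python scripts to look and compute and a tool call to move; the robot and the scene stay as the last step left them, time stands still between calls to the robot, and variables do not carry over. Pictures are saved under pics/ and viewed, at most 12 in all, crops included, and the job is handed in when it is done.

Besides the shell and the picture viewer there is one more tool, called after "Call:" as a command line: name --argument value ..., lists and objects as JSON in quotes. jog_arm: Moves the arm, as the interface text tells. Its arguments: {"type":"object","properties":{"claw":{"type":"array","items":{"type":"number"}},"slide":{"type":"array","items":{"type":"array","items":{"type":"number"}}},"dr":{"type":"array","items":{"type":"array","items":{"type":"number"}}},"newtons":{"type":"number"}},"required":["claw","slide","dr"]}

```bash
mkdir -p pics; cat > h.py <<'E'
import numpy as np, cv2
from scipy.spatial.transform import Rotation as R
from workcell import r, cams, job
def cam(name, st=None):
    c=cams.calibration(name)
    if 'hand_eye' in c:
        st=st or r.state(); T=np.eye(4); T[:3,:3]=R.from_quat(st['tool_rot']).as_matrix(); T[:3,3]=st['tcp_pos']
        M=np.linalg.inv(T@np.array(c['hand_eye']))
    else:
        M=np.eye(4); M[:3,:3]=R.from_rotvec(np.ravel(c['rvec'])).as_matrix(); M[:3,3]=np.ravel(c['tvec'])
    return c,M
def proj(cm,P):
    c,M=cm; p=M[:3,:3]@np.array(P)+M[:3,3]; s=p[:2]/p[2]; s=s*(1+c['k1']*(s@s)); return np.array([c['fx']*s[0]+c['cx'],c['fy']*s[1]+c['cy']])
def pix(cm,u,v,z):
    "point on plane z seen at pixel"
    c,M=cm; d=np.array([(u-c['cx'])/c['fx'],(v-c['cy'])/c['fy']]); s=d.copy()
    for _ in range(20): s=d/(1+c['k1']*(s@s))
    ray=M[:3,:3].T@np.array([s[0],s[1],1]); o=-M[:3,:3].T@M[:3,3]
    return o+ray*(z-o[2])/ray[2]
def rel(pos,Rm=None):
    "shift & turn in tool axes to reach TCP pos, rotation Rm"
    s=r.state(); A=R.from_quat(s['tool_rot']); out=A.inv().apply(np.array(pos)-s['tcp_pos'])
    return out.round(4), (A.inv()*R.from_matrix(Rm)).as_rotvec().round(4) if Rm is not None else None
E
python3 - <<'E'
from h import *
s=r.state(); print(s)
print(R.from_quat(s['tool_rot']).as_matrix().round(3))
for n in("scene","top","wrist"):
    im=cams.capture(n); cv2.imwrite(f"pics/{n}0.png",im); c,M=cam(n); print(n,c,(-M[:3,:3].T@M[:3,3]).round(3))
E
```

```text
{'clock': 0.0, 'joint_pos': array([ 1.28140817,  0.33285629, -0.06470804,  1.46089795,  0.02162636,
        1.34990537, -0.08850128]), 'qvel': array([-1.21435089e-03, -4.96011426e-04,  1.20023198e-04,  9.42812618e-04,
       -9.08719523e-04,  7.52637400e-05, -2.67087713e-05]), 'joint_efforts': array([ 3.32043392e-04, -6.23248529e+01,  2.48197897e-02, -3.89914048e+01,
       -6.13284507e-02,  3.95248644e-02,  1.58548964e-04]), 'tcp_pos': array([ 0.16469633, -0.60262578,  0.29148434]), 'tool_rot': array([ 9.91113822e-01,  1.33014744e-01, -1.33472552e-04, -6.72141087e-04]), 'wrist_force': array([-0.26584551, -0.50686086,  0.45851404]), 'moment': array([-0.03103228,  0.00406546,  0.00976839]), 'grip_force': 0.0, 'width': 0.08717513377536153}
[[ 0.965  0.264 -0.   ]
 [ 0.264 -0.965  0.001]
 [-0.    -0.001 -1.   ]]
scene {'fx': 458.8339382850161, 'fy': 458.8339382850161, 'cx': 326.6479157044709, 'cy': 198.2244511039761, 'k1': -0.006890369956210352, 'rvec': array([ 1.59849356,  2.03032414, -0.7900507 ]), 'tvec': array([ 0.10709031, -0.3053975 ,  1.57837289])} [1.271 0.211 0.968]
top {'fx': 470.4768055896152, 'fy': 470.4768055896152, 'cx': 320.0315911725606, 'cy': 206.6498589274746, 'k1': -0.13834238928468912, 'rvec': array([ 2.23545705, -1.96315222,  0.20004622]), 'tvec': array([-0.03609476,  0.56841235,  1.09210173])} [3.330e-01 1.000e-03 1.186e+00]
wrist {'fx': 300.88776407975587, 'fy': 300.88776407975587, 'cx': 319.2214208650745, 'cy': 194.4749115377314, 'k1': -0.011470550630167945, 'hand_eye': array([[-4.12128192e-04, -9.70167006e-01, -2.42437229e-01,
         6.65168230e-02],
       [ 9.99999811e-01, -5.10552870e-04,  3.43154538e-04,
        -1.17004696e-04],
       [-4.56694234e-04, -2.42437042e-01,  9.70167033e-01,
        -9.34474004e-02],
       [ 0.00000000e+00,  0.00000000e+00,  0.00000000e+00,
         1.00000000e+00]])} [ 0.229 -0.585  0.385]
```

View pics/top0.png

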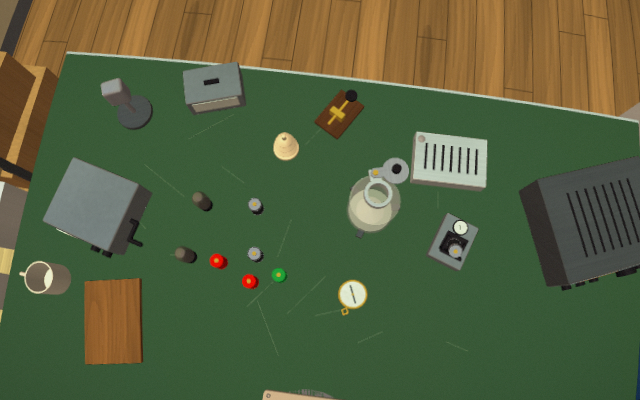

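View pics/scene0.png

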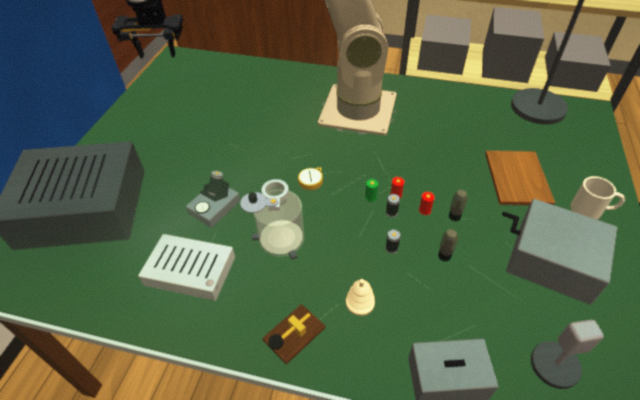

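The top view shows the cells at about (255,205) and (255,254), tubes at (202,201) and (185,255), and red and green look-alikes. The jug mouth is near (378,193), the cover knob near (396,169), and the tester cell near (456,250). I'll enlarge the two regions.

```bash
python3 - <<'E'
from h import *
im=cv2.imread("pics/top0.png")
a=cv2.resize(im[150:280,330:490],None,fx=5,fy=5,interpolation=3)[:600]   # 800x650->600
b=cv2.resize(im[190:290,180:300],None,fx=6,fy=6,interpolation=3)
cv2.imwrite("pics/a.png",a); cv2.imwrite("pics/b.png",b)
E
```

```text
(no output)
```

View pics/a.png

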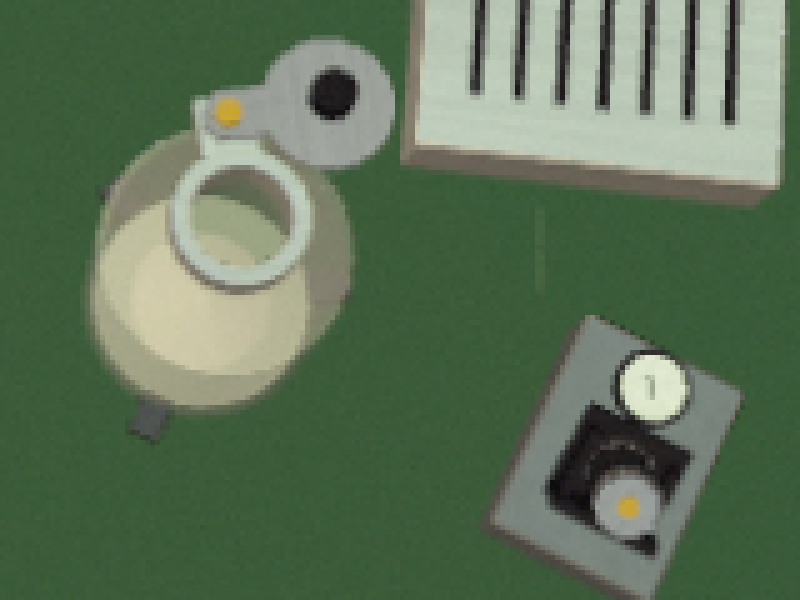

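View pics/b.png

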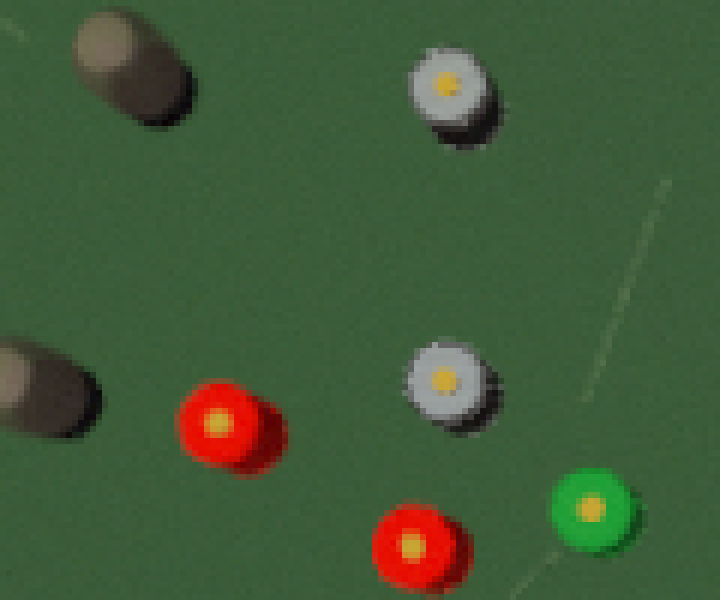

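The crops show these full-image pixels:
- **Cell nubs:** (254.1,203.8) and (253.8,253.1)
- **Mouth centre:** (377.8,193.2)
- **Cover pin and knob:** (375.2,172.0) and (396.4,168.4)
- **Tester cell nub:** (455.0,251.2)
- **Tester box top corners:** crop (588,316), (740,390), (655,600) and (488,525)

```bash
python3 - <<'E'
from h import *
t=cam("top")
P=lambda n,u,v,z:print(n,pix(t,u,v,z).round(4))
P('A',254.1,203.8,.061);P('B',253.8,253.1,.061)
P('red',216.1,260.1,.061);P('red2',248.4,280.6,.061);P('green',278.1,274.4,.061)
P('tubeA',193.5+3.5,196.5,.1);P('tubeB',181.5,252,.1)
m=pix(t,377.8,193.2,.19);p=pix(t,375.2,172.0,.198);k=pix(t,396.4,168.4,.217)
print('mouth',m,'pin',p,'knob',k, np.linalg.norm((m-p)[:2]),np.linalg.norm((k-p)[:2]))
a=np.arctan2(*(m-p)[1::-1]);b=np.arctan2(*(k-p)[1::-1]);print('jug x yaw',a+np.pi,'cover',(b-a)%6.283)
C=[pix(t,330+x/5,150+y/5,.036)[:2] for x,y in((588,316),(740,390),(655,600),(488,525))]
print(np.round(C,4)); 
for i in range(4): d=C[(i+1)%4]-C[i];print(np.linalg.norm(d),np.arctan2(d[1],d[0]))
P('c nub',455,251.2,.05+.061*np.cos(np.radians(25)))
E
```

```text
A [0.5542 0.1991 0.061 ]
B [0.4342 0.1808 0.061 ]
red [0.4052 0.2689 0.061 ]
red2 [0.3674 0.1835 0.061 ]
green [0.3916 0.1152 0.061 ]
tubeA [0.5465 0.332  0.1   ]
tubeB [0.4101 0.3446 0.1   ]
mouth [ 0.58691803 -0.08760637  0.19      ] pin [ 0.63155816 -0.07634312  0.198     ] knob [ 0.63982784 -0.11939666  0.217     ] 0.0460391322021258 0.043840561629699064
jug x yaw 0.24715364043887256 cover 1.513410331145111
[[ 0.5978 -0.2818]
 [ 0.5699 -0.3621]
 [ 0.4598 -0.3265]
 [ 0.4866 -0.2402]]
0.08502274319002688 -1.9047863848004063
0.11575467162014734 2.8290025511956443
0.09037828576763497 1.2696422469734017
0.11872902268778934 -0.35782699466895956
c nub [ 0.494  -0.2892  0.1053]
```

```bash
cat >> h.py <<'E'
xd=np.array([.9426,-.334,0]); yd=np.array([.334,.9426,0]); s25,c25=np.sin(np.radians(25)),np.cos(np.radians(25))
foot=np.array([.5183,-.2978,.05]); ax=-s25*xd+c25*np.array([0,0,1])
def Rz(z,y=yd): return np.stack([np.cross(y,z),y,z],1)
DOWN=Rz(np.array([0,0,-1.])); TILT=Rz(-ax)
E
python3 - <<'E'
from h import *
print(rel([.43,-.27,.30],DOWN),rel([.43,-.27,.30],TILT),rel(foot+.2*ax,TILT))
E
```

```text
(array([ 0.3436, -0.251 , -0.0081]), array([-5.0000e-04, -1.4000e-03, -2.5343e+00])) (array([ 0.3436, -0.251 , -0.0081]), array([-0.551 , -0.1738, -2.483 ])) (array([ 0.352 , -0.249 ,  0.0606]), array([-0.551 , -0.1738, -2.483 ]))
```

Call:
jog_arm --claw '[1,1,1,1,1,1,1,1]' --slide '[[0.344,-0.251,-0.008],[0.344,-0.251,-0.008],[0.344,-0.251,-0.008],[0.344,-0.251,-0.008],[0.344,-0.251,-0.008],[0.344,-0.251,-0.008],[0.344,-0.251,-0.008],[0.344,-0.251,-0.008]]' --dr '[[0,0,-2.53],[0,0,-2.53],[0,0,-2.53],[0,0,-2.53],[0,0,-2.53],[0,0,-2.53],[0,0,-2.53],[0,0,-2.53]]' --newtons 25

```text
clock: 1.15
tcp_pos: [0.4329, -0.266, 0.3004]
tool_rot: [0.629, 0.777, 0.001, 0.0]
wrist_force: [-0.7, -0.7, -0.6]
width: 0.0869
grip_force: 0.0
```

```bash
python3 - <<'E'
from h import *
s=r.state();print(s['tcp_pos'],s['joint_pos'].round(2))
print(rel([.43,-.27,.30],TILT),rel(foot+.2*ax,TILT))
E
```

```text
[ 0.43294636 -0.26596481  0.30044031] [ 0.93  0.1  -0.5   1.73  0.05  1.32  0.63]
(array([-0.0033, -0.0037,  0.0004]), array([-0.2213, -0.3974, -1.0043])) (array([-0.0047,  0.0047,  0.0692]), array([-0.2213, -0.3974, -1.0043]))
```

Call:
jog_arm --claw '[1,1,1,1,1,1,1,1]' --slide '[[-0.003,-0.003,0],[-0.005,0.003,0.03],[-0.005,0.004,0.05],[-0.005,0.005,0.069],[-0.005,0.005,0.069],[-0.005,0.005,0.069],[-0.005,0.005,0.069],[-0.005,0.005,0.069]]' --dr '[[-0.221,-0.397,-1.004],[-0.221,-0.397,-1.004],[-0.221,-0.397,-1.004],[-0.221,-0.397,-1.004],[-0.221,-0.397,-1.004],[-0.221,-0.397,-1.004],[-0.221,-0.397,-1.004],[-0.221,-0.397,-1.004]]'

```text
clock: 2.15
tcp_pos: [0.4365, -0.2739, 0.2314]
tool_rot: [0.174, 0.961, -0.038, 0.212]
wrist_force: [0.1, 0.8, -0.1]
width: 0.0871
grip_force: 0.0
```

```bash
python3 - <<'E'
from h import *
s=r.state();print(s['tcp_pos'],s['joint_pos'].round(2),s['qvel'].round(3)); cm=cam("wrist",s)
im=cams.capture("wrist"); 
print('expected nub',proj(cm,foot+.061*ax), 'foot',proj(cm,foot))
cv2.imwrite("pics/w1.png",im)
print(rel(foot+.099*ax,TILT))
E
```

```text
[ 0.43652613 -0.27391571  0.23142933] [ 0.99 -0.08 -0.46  2.1  -0.16  0.68  1.84] [-0.001  0.004 -0.004 -0.005 -0.005 -0.004  0.019]
expected nub [326.06015911 203.47939231] foot [325.16400744 186.95028199]
(array([-0.0003,  0.0054,  0.1013]), array([-0.007 , -0.0019, -0.0152]))
```

View pics/w1.png

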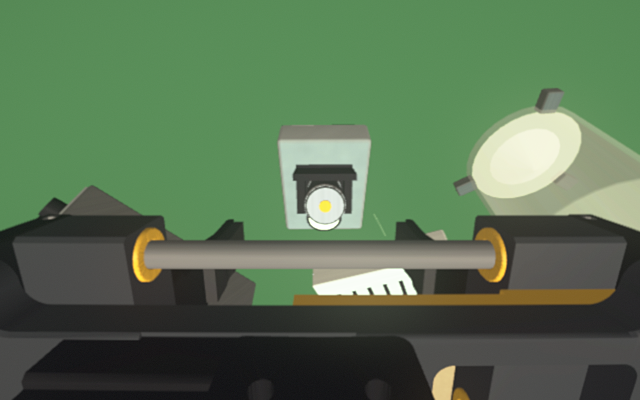

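The nub shows at (325,206) against a predicted (326,203.5), so I'm good to about 2 mm. Now I descend along the cell's axis.

Call:
jog_arm --claw '[1,1,1,1,0.2,0.2,0.2,0.2]' --slide '[[-0.002,0.005,0.01],[-0.002,0.005,0.06],[-0.002,0.005,0.1],[-0.002,0.005,0.1],[-0.002,0.005,0.1],[-0.002,0.005,0.1],[-0.002,0.005,0.1],[-0.002,0.005,0.1]]' --dr '[[-0.007,-0.002,-0.015],[-0.007,-0.002,-0.015],[-0.007,-0.002,-0.015],[-0.007,-0.002,-0.015],[-0.007,-0.002,-0.015],[-0.007,-0.002,-0.015],[-0.007,-0.002,-0.015],[-0.007,-0.002,-0.015]]' --newtons 25

```text
clock: 3.2
tcp_pos: [0.4793, -0.2849, 0.1422]
tool_rot: [0.164, 0.962, -0.037, 0.214]
wrist_force: [-0.4, -0.4, 0.5]
width: 0.0553
grip_force: 0.0
```

```bash
python3 - <<'E'
from h import *
s=r.state();print(s['tcp_pos'],s['joint_pos'].round(2),s['wrist_force'],s['width'],s['grip_force'])
p=s['tcp_pos']; print((p-foot)@ax, (p-foot)@xd-.0,(p-foot)@yd)
print(rel([.587,-.0876,.33],DOWN),rel([.50,-.25,.33],DOWN))
E
```

```text
[ 0.47930559 -0.28489268  0.14216925] [ 0.95  0.16 -0.48  2.1   0.03  0.47  1.69] [-0.41487726 -0.44087684  0.49724673] 0.055294511316189426 0.0
0.10088944692391537 -0.04106717185834257 -0.0008576967284944748
(array([-0.1126,  0.2215, -0.1551]), array([-0.0012,  0.4382,  0.0029])) (array([-0.0869,  0.0395, -0.1668]), array([-0.0012,  0.4382,  0.0029]))
```

Call:
jog_arm --claw '[0.2,0.2,0.2,0.2,0.2,0.2,0.2,0.2]' --slide '[[0,0,0],[0,0,0],[0,0,0],[0,0,0],[0,0,-0.015],[0,0,-0.05],[0,0,-0.09],[0,0,-0.12]]' --dr '[[0,0,0],[0,0,0],[0,0,0],[0,0,0],[0,0,0],[0,0,0],[0,0,0],[0,0,0]]' --newtons 25

```text
clock: 4.2
tcp_pos: [0.4306, -0.2672, 0.2522]
tool_rot: [0.164, 0.962, -0.037, 0.214]
wrist_force: [0.1, -0.1, -1.2]
width: 0.0315
grip_force: 24.9
```

```bash
python3 - <<'E'
from h import *
s=r.state();print(s['tcp_pos'],s['joint_pos'].round(2),s['wrist_force'],s['width'],s['grip_force'])
print(rel([.587,-.0876,.34],DOWN))
E
```

```text
[ 0.4306349  -0.26716411  0.25218791] [ 1.04 -0.12 -0.49  2.09 -0.21  0.73  1.89] [ 0.08787468 -0.10227623 -1.17724797] 0.031527701279365765 24.920849532354623
(array([-0.1172,  0.2211, -0.0424]), array([-0.0007,  0.4381,  0.0035]))
```

Call:
jog_arm --claw '[0.2,0.2,0.2,0.2,0.2,0.2,0.2,0.2]' --slide '[[-0.04,0.02,-0.05],[-0.06,0.06,-0.055],[-0.08,0.11,-0.05],[-0.1,0.16,-0.045],[-0.117,0.22,-0.042],[-0.117,0.22,-0.042],[-0.117,0.22,-0.042],[-0.117,0.22,-0.042]]' --dr '[[0,0.15,0],[0,0.3,0],[0,0.438,0],[0,0.438,0],[0,0.438,0],[0,0.438,0],[0,0.438,0],[0,0.438,0]]'

```text
clock: 5.2
tcp_pos: [0.5868, -0.0908, 0.3378]
tool_rot: [0.169, 0.986, -0.001, -0.001]
wrist_force: [0.4, 0.2, -1.4]
width: 0.0314
grip_force: 24.9
```

```bash
python3 - <<'E'
from h import *
s=r.state();print(s['tcp_pos'],s['joint_pos'].round(2),s['qvel'].round(3),s['width'])
cm=cam("wrist",s); im=cams.capture("wrist"); ts=cam("scene"); sc=cams.capture("scene")
a=proj(ts,[.587,-.0876,.25]); 
print('mouth expected w',proj(cm,[.587,-.0876,.19]),'scene',a, proj(ts,[.587,-.0876,.19]))
u,v=a.astype(int); print(u,v)
cv2.imwrite("pics/w2.png",np.hstack([cv2.resize(im,(400,250)), cv2.resize(sc[v-45:v+80,u-50:u+50],(400,500),interpolation=3)[:250]]) if 0 else cv2.resize(sc[v-75:v+75,u-100:u+100],(800,600),interpolation=3))
cv2.imwrite("pics/w2w.png",im)
print(rel([.587,-.0876,.269],DOWN))
E
```

```text
[ 0.5868246  -0.09084823  0.33775337] [ 0.66  0.33 -0.74  1.45  0.22  1.45  1.15] [ 0.002  0.002 -0.002 -0.001  0.004 -0.003 -0.003] 0.03138537121131221
mouth expected w [322.90680793 199.42445745] scene [272.85813314 169.68181742] [275.34551467 188.09423022]
272 169
(array([0.0009, 0.003 , 0.0687]), array([-0.0018, -0.0006,  0.0007]))
```

View pics/w2.png

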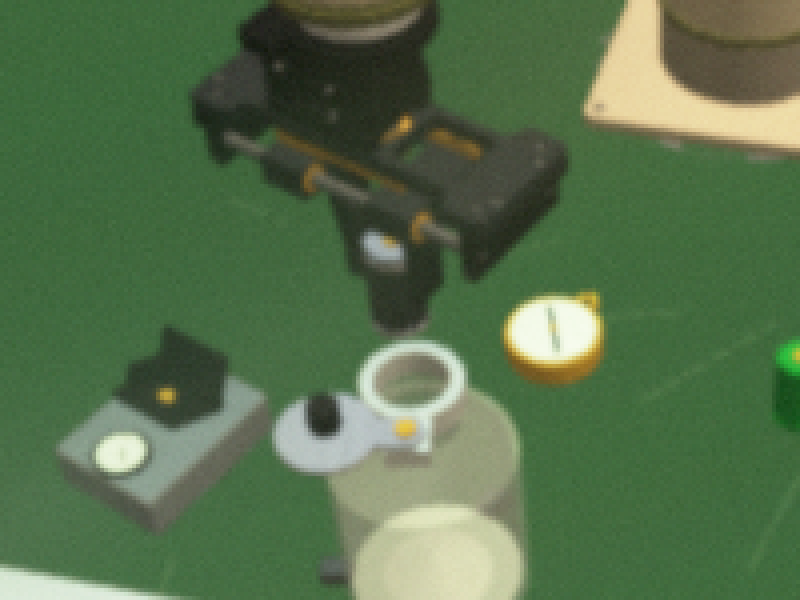

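View pics/w2w.png

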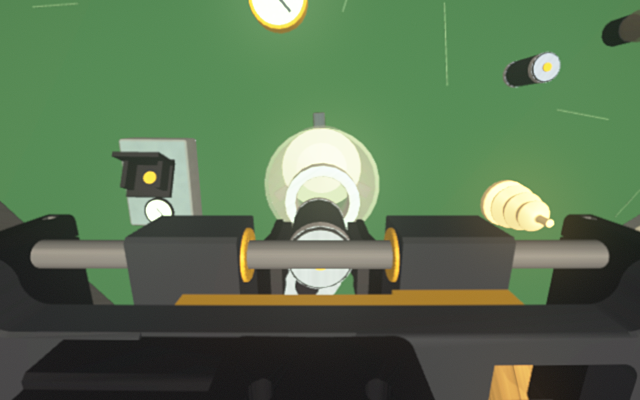

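Scene crop: the mouth is at (412,383), which is full-image (275,189.8), with the cell hanging straight over it at (400,325). The wrist view agrees. The mouth sits about 2 mm further out, near (0.589,-0.0885), so I lower and release there.

Call:
jog_arm --claw '[0.2,0.2,0.2,0.2,0.8,0.8,0.8,0.8]' --slide '[[-0.001,0.002,0.02],[-0.001,0.002,0.045],[-0.001,0.002,0.07],[-0.001,0.002,0.07],[-0.001,0.002,0.07],[-0.001,0.002,0.07],[-0.001,0.002,0.07],[-0.001,0.002,0.07]]' --dr '[[0,0,0],[0,0,0],[0,0,0],[0,0,0],[0,0,0],[0,0,0],[0,0,0],[0,0,0]]'

```text
clock: 6.3
tcp_pos: [0.5892, -0.0878, 0.2679]
tool_rot: [0.168, 0.986, -0.0, -0.0]
wrist_force: [0.3, 0.5, 0.0]
width: 0.0633
grip_force: 0.0
```

```bash
python3 - <<'E'
from h import *
s=r.state();print(s['tcp_pos'],s['wrist_force'],s['width'])
sc=cams.capture("scene"); cv2.imwrite("pics/s3.png",cv2.resize(sc[120:270,200:400],(800,600),interpolation=3))
print(rel([.556,.1993,.30],DOWN),rel([.556,.1993,.101],DOWN))
E
```

```text
[ 0.58920698 -0.08777096  0.26787445] [0.29050871 0.484863   0.03183078] 0.06327468305002011
(array([ 0.1264,  0.2599, -0.0325]), array([-0.001 , -0.0004,  0.0028])) (array([0.1263, 0.2601, 0.1665]), array([-0.001 , -0.0004,  0.0028]))
```

View pics/s3.png

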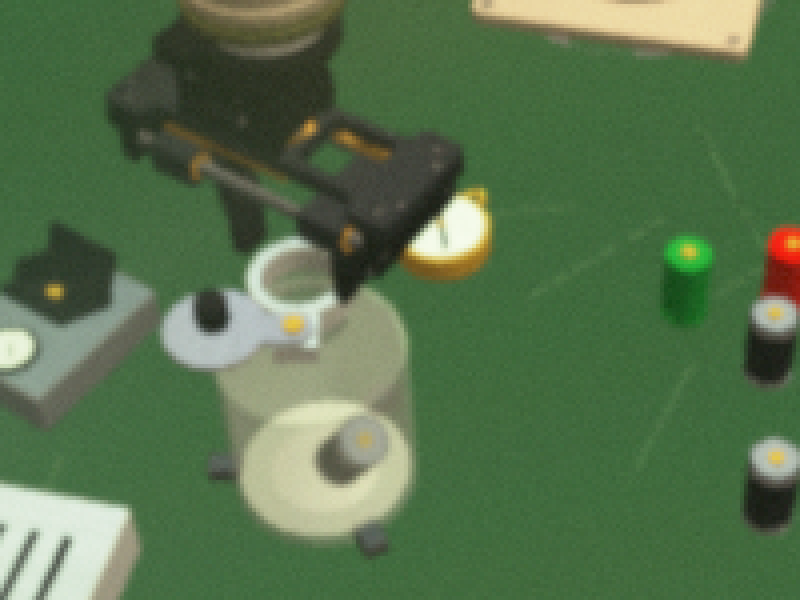

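The cell is in the jug, at about (360,450) in the crop. The other nubs are at crop (777,458) and (775,313).

```bash
python3 - <<'E'
from h import *
t=cam("scene")
for x,y in((777,458),(775,313)): print(pix(t,200+x/4,120+y/4,.061))
print(rel([.556,.1993,.12],DOWN),rel([.556,.1993,.101],DOWN))
E
```

```text
[0.55684065 0.19973488 0.061     ]
[0.43670505 0.18117776 0.061     ]
(array([0.1263, 0.26  , 0.1475]), array([-0.001 , -0.0004,  0.0028])) (array([0.1263, 0.2601, 0.1665]), array([-0.001 , -0.0004,  0.0028]))
```

Call:
jog_arm --claw '[0.8,0.8,0.8,0.8,0.8,0.8,0.8,0.8]' --slide '[[0,0,-0.04],[0.03,0.05,-0.06],[0.06,0.11,-0.06],[0.09,0.17,-0.04],[0.11,0.22,-0.02],[0.126,0.26,0.02],[0.126,0.26,0.06],[0.126,0.26,0.06]]' --dr '[[0,0,0],[0,0,0],[0,0,0],[0,0,0],[0,0,0],[0,0,0],[0,0,0],[0,0,0]]'

```text
clock: 7.35
tcp_pos: [0.5549, 0.1989, 0.2048]
tool_rot: [0.168, 0.986, -0.002, -0.003]
wrist_force: [-0.2, -0.4, 0.5]
width: 0.0696
grip_force: 0.0
```

```bash
python3 - <<'E'
from h import *
s=r.state();print(s['tcp_pos'],s['joint_pos'].round(2),s['qvel'].round(2)); cm=cam("wrist",s); im=cams.capture("wrist")
p=proj(cm,[.556,.1993,.061]);print(p)
hsv=cv2.cvtColor(im,cv2.COLOR_BGR2HSV); m=cv2.inRange(hsv,(15,120,120),(35,255,255)); u,v=p.astype(int)
w=m[v-30:v+30,u-40:u+40]; ys,xs=np.nonzero(w); print(len(xs),xs.mean()+u-40 if len(xs) else 0,ys.mean()+v-30 if len(xs) else 0, pix(cm,xs.mean()+u-40,ys.mean()+v-30,.061) if len(xs) else 0)
cv2.imwrite("pics/w4.png",im)
print(rel([.556,.1993,.101],DOWN))
E
```

```text
[0.55485547 0.19887144 0.20477615] [ 0.24  0.45 -0.83  1.63  0.35  1.23  0.57] [ 0.03 -0.05 -0.01 -0.07 -0.02  0.04  0.02]
[320.48378623 203.60671885]
99 319.1515151515151 204.23232323232324 [0.55614238 0.19809361 0.061     ]
(array([0.    , 0.0007, 0.1061]), array([-0.0022, -0.0023,  0.0026]))
```

Call:
jog_arm --claw '[0.8,0.8,0.2,0.2,0.2,0.2,0.2,0.2]' --slide '[[-0.001,0,0.06],[-0.001,0,0.105],[-0.001,0,0.105],[-0.001,0,0.105],[-0.001,0,0.105],[-0.001,0,0.105],[-0.001,0,0.105],[-0.001,0,0.105]]' --dr '[[0,0,0],[0,0,0],[0,0,0],[0,0,0],[0,0,0],[0,0,0],[0,0,0],[0,0,0]]'

```text
clock: 8.4
tcp_pos: [0.5576, 0.1988, 0.1032]
tool_rot: [0.168, 0.986, -0.0, 0.0]
wrist_force: [-0.3, -1.6, 7.2]
width: 0.0311
grip_force: 24.8
```

```bash
python3 - <<'E'
from h import *
s=r.state();print(s['tcp_pos'],s['width'],s['grip_force'],s['wrist_force'])
print(rel([.589,-.0882,.34],DOWN),rel([.589,-.0882,.268],DOWN))
E
```

```text
[0.55760069 0.19877449 0.1032066 ] 0.03106631180193649 24.816895675758133 [-0.31385136 -1.60293011  7.18764052]
(array([-0.1249, -0.2605, -0.2365]), array([-0.0008,  0.0004,  0.0026])) (array([-0.1248, -0.2605, -0.1645]), array([-0.0008,  0.0004,  0.0026]))
```

Call:
jog_arm --claw '[0.2,0.2,0.2,0.2,0.2,0.2,0.2,0.2]' --slide '[[0,0,-0.05],[0,0,-0.11],[0,-0.01,-0.17],[-0.03,-0.06,-0.22],[-0.06,-0.12,-0.24],[-0.09,-0.18,-0.24],[-0.115,-0.23,-0.237],[-0.125,-0.26,-0.237]]' --dr '[[0,0,0],[0,0,0],[0,0,0],[0,0,0],[0,0,0],[0,0,0],[0,0,0],[0,0,0]]'

```text
clock: 9.4
tcp_pos: [0.5889, -0.0908, 0.3392]
tool_rot: [0.169, 0.986, -0.001, -0.001]
wrist_force: [-0.2, -0.1, -1.2]
width: 0.0314
grip_force: 24.8
```

```bash
python3 - <<'E'
from h import *
s=r.state();print(s['tcp_pos'],s['qvel'].round(2),s['width'],s['grip_force'],s['wrist_force'])
print(rel([.589,-.0882,.268],DOWN))
E
```

```text
[ 0.58892096 -0.09075129  0.33916173] [ 0.44  0.1   0.17 -0.14  0.01  0.03  0.65] 0.03144885955830884 24.82946515243384 [-0.22091287 -0.14034515 -1.15727404]
(array([0.0007, 0.0025, 0.0712]), array([-0.0016, -0.0012,  0.001 ]))
```

Call:
jog_arm --claw '[0.2,0.2,0.2]' --slide '[[0,0,0],[0,0,0.02],[0,0,0.03]]' --dr '[[0,0,0],[0,0,0],[0,0,0]]'

```text
clock: 9.78
tcp_pos: [0.5887, -0.0867, 0.3084]
tool_rot: [0.167, 0.986, -0.0, -0.001]
wrist_force: [-0.5, -0.2, -1.7]
width: 0.0313
grip_force: 24.8
```

```bash
python3 - <<'E'
from h import *
s=r.state();print(s['tcp_pos'],s['qvel'].round(2))
print(rel([.589,-.0882,.268],DOWN))
E
```

```text
[ 0.58871467 -0.08670298  0.30843715] [-0.    0.04  0.01  0.11  0.03 -0.14 -0.02]
(array([-0.0009, -0.0013,  0.0404]), array([-0.001 , -0.0023,  0.0042]))
```

Call:
jog_arm --claw '[0.2,0.2,0.8,0.8,0.8,0.8,0.8,0.8]' --slide '[[-0.001,-0.001,0.02],[-0.001,-0.001,0.037],[-0.001,-0.001,0.037],[-0.001,-0.001,0.037],[-0.001,-0.001,0.037],[-0.001,-0.001,0.037],[-0.001,-0.001,0],[-0.001,-0.001,-0.03]]' --dr '[[0,0,0],[0,0,0],[0,0,0],[0,0,0],[0,0,0],[0,0,0],[0,0,0],[0,0,0]]'

```text
clock: 10.78
tcp_pos: [0.5898, -0.089, 0.3409]
tool_rot: [0.168, 0.986, -0.0, -0.0]
wrist_force: [0.5, -0.2, 0.8]
width: 0.069
grip_force: 0.0
```

```bash
python3 - <<'E'
from h import *
s=r.state();print(s['tcp_pos'],s['width'],s['wrist_force'])
sc=cams.capture("scene"); cv2.imwrite("pics/s5.png",cv2.resize(sc[120:270,200:400],(800,600),interpolation=3))
print(rel([.4365,.181,.20],DOWN))
E
```

```text
[ 0.58980096 -0.08896118  0.34091406] 0.0690404664245039 [ 0.50364114 -0.2042878   0.82975981]
(array([0.2356, 0.2034, 0.144 ]), array([-0.0001,  0.0048,  0.0028]))
```

Call:
jog_arm --claw '[0.6,0.6,0.6,0.6,0.6,0.6,0.6,0.6]' --slide '[[0.05,0.03,0],[0.09,0.07,0],[0.14,0.12,0.02],[0.19,0.16,0.05],[0.236,0.203,0.09],[0.236,0.203,0.144],[0.236,0.203,0.144],[0.236,0.203,0.144]]' --dr '[[0,0,0],[0,0,0],[0,0,0],[0,0,0],[0,0,0],[0,0,0],[0,0,0],[0,0,0]]'

```text
clock: 11.82
tcp_pos: [0.4347, 0.1803, 0.196]
tool_rot: [0.168, 0.986, -0.0, -0.001]
wrist_force: [-0.1, 1.1, 1.0]
width: 0.0522
grip_force: 0.0
```

```bash
python3 - <<'E'
from h import *
s=r.state();print(s['tcp_pos'],s['joint_pos'].round(2),s['width'],s['qvel'].round(2)); cm=cam("wrist",s); im=cams.capture("wrist")
p=proj(cm,[.4365,.181,.061]);print(p)
m=cv2.inRange(cv2.cvtColor(im,cv2.COLOR_BGR2HSV),(15,120,120),(35,255,255)); u,v=p.astype(int)
ys,xs=np.nonzero(m[v-20:v+20,u-20:u+20]); q=(xs.mean()+u-20,ys.mean()+v-20); print(len(xs),q,pix(cm,*q,.061))
sc=cams.capture("scene"); tp=cams.capture("top")
cv2.imwrite("pics/s6.png",np.hstack([cv2.resize(sc[160:260,230:330],(400,400),interpolation=3),cv2.resize(tp[150:250,335:435],(400,400),interpolation=3)]))
print(rel([.4365,.181,.101],DOWN))
E
```

```text
[0.43467735 0.18031101 0.1959818 ] [ 0.43  0.18 -0.98  1.93  0.17  1.11  0.62] 0.052223772652640395 [ 0.02 -0.02  0.01 -0.04 -0.01  0.01  0.01]
[320.52976731 206.62303204]
107 (np.float64(319.2897196261682), np.float64(206.46728971962617)) [0.43605383 0.18011732 0.061     ]
(array([-0.0003,  0.0011,  0.0961]), array([0.0003, 0.0014, 0.0009]))
```

View pics/s6.png

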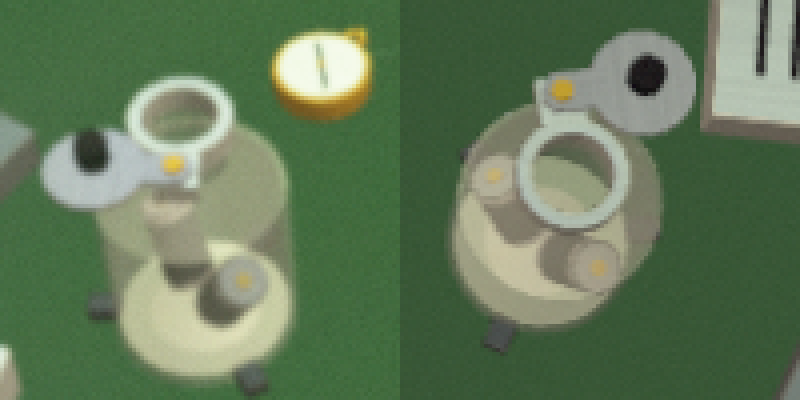

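Both cells stand inside the jug at left (240,285) and (180,235), the mouth is clear, and the cover hasn't moved. Next I grasp B.

Call:
jog_arm --claw '[0.6,0.6,0.6,0.2,0.2,0.2,0.2,0.2]' --slide '[[-0.001,0,0.05],[-0.001,0,0.095],[-0.001,0,0.095],[-0.001,0,0.095],[-0.001,0,0.095],[-0.001,0,0.095],[-0.001,0,0.095],[-0.001,0,0.095]]' --dr '[[0,0,0],[0,0,0],[0,0,0],[0,0,0],[0,0,0],[0,0,0],[0,0,0],[0,0,0]]'

```text
clock: 12.98
tcp_pos: [0.436, 0.1803, 0.1018]
tool_rot: [0.168, 0.986, -0.0, 0.001]
wrist_force: [-0.3, -2.3, 9.1]
width: 0.0313
grip_force: 25.0
```

```bash
python3 - <<'E'
from h import *
s=r.state();print(s['tcp_pos'],s['width'],s['grip_force'],s['wrist_force'])
print(rel([.589,-.0882,.34],DOWN))
E
```

```text
[0.4359887  0.18026671 0.10178182] 0.03132939220342432 24.985259994864464 [-0.30838739 -2.31439005  9.10835911]
(array([-0.2337, -0.2026, -0.2378]), array([-0.0005,  0.0014,  0.0024]))
```

Call:
jog_arm --claw '[0.2,0.2,0.2,0.2,0.2,0.2,0.2,0.2]' --slide '[[0,0,-0.05],[0,0,-0.11],[-0.01,-0.01,-0.17],[-0.05,-0.04,-0.21],[-0.1,-0.08,-0.237],[-0.14,-0.12,-0.237],[-0.19,-0.16,-0.237],[-0.234,-0.202,-0.237]]' --dr '[[0,0,0],[0,0,0],[0,0,0],[0,0,0],[0,0,0],[0,0,0],[0,0,0],[0,0,0]]'

```text
clock: 13.98
tcp_pos: [0.5891, -0.0879, 0.338]
tool_rot: [0.168, 0.986, -0.001, -0.0]
wrist_force: [1.1, 1.3, -0.3]
width: 0.0316
grip_force: 25.0
```

Call:
jog_arm --claw '[0.2,0.2,0.2]' --slide '[[0,0,0],[0,0,0.02],[0,0,0.03]]' --dr '[[0,0,0],[0,0,0],[0,0,0]]'

```text
clock: 14.35
tcp_pos: [0.5878, -0.0856, 0.3069]
tool_rot: [0.168, 0.986, -0.0, -0.001]
wrist_force: [0.5, -0.5, -1.1]
width: 0.0315
grip_force: 25.0
```

```bash
python3 - <<'E'
from h import *
s=r.state();print(s['tcp_pos'],s['qvel'].round(2),s['width'],s['grip_force'])
print(rel([.589,-.0882,.268],DOWN))
E
```

```text
[ 0.58783529 -0.08560014  0.30691524] [-0.    0.04  0.01  0.11  0.04 -0.15 -0.02] 0.03147026324554699 24.98994916677475
(array([-0.002 , -0.002 ,  0.0389]), array([-0.0011, -0.0017,  0.0037]))
```

Call:
jog_arm --claw '[0.2,0.2,0.8,0.8,0.8,0.8,0.8,0.8]' --slide '[[-0.002,-0.002,0.02],[-0.002,-0.002,0.036],[-0.002,-0.002,0.036],[-0.002,-0.002,0.036],[-0.002,-0.002,0.036],[-0.002,-0.002,0.036],[-0.002,-0.002,0],[-0.002,-0.002,-0.02]]' --dr '[[0,0,0],[0,0,0],[0,0,0],[0,0,0],[0,0,0],[0,0,0],[0,0,0],[0,0,0]]'

```text
clock: 15.35
tcp_pos: [0.5899, -0.0886, 0.3293]
tool_rot: [0.168, 0.986, -0.0, 0.0]
wrist_force: [0.4, 0.7, 0.8]
width: 0.0694
grip_force: 0.0
```

```bash
python3 - <<'E'
from h import *
s=r.state();print(s['tcp_pos'],s['width'],s['joint_pos'].round(2))
C=Rz(np.array([0,0,-1.]),np.array([.857,-.515,0]))
print(rel([.642,-.12,.33],C))
sc=cams.capture("scene"); cv2.imwrite("pics/s7.png",sc[160:260,230:330])
E
```

```text
[ 0.58989762 -0.08860105  0.32934569] 0.06944652973335795 [ 0.7   0.35 -0.8   1.45  0.25  1.44  1.13]
(array([-0.0596, -0.0124, -0.0006]), array([3.0000e-04, 1.2000e-03, 1.7743e+00]))
```

Call:
jog_arm --claw '[0.5,0.5,0.5,0.5,0.5,0.5,0.5,0.5]' --slide '[[-0.06,-0.012,0],[-0.06,-0.012,0],[-0.06,-0.012,0],[-0.06,-0.012,0],[-0.06,-0.012,0],[-0.06,-0.012,0],[-0.06,-0.012,0],[-0.06,-0.012,0]]' --dr '[[0,0,1.774],[0,0,1.774],[0,0,1.774],[0,0,1.774],[0,0,1.774],[0,0,1.774],[0,0,1.774],[0,0,1.774]]'

```text
clock: 16.4
tcp_pos: [0.6422, -0.12, 0.3272]
tool_rot: [0.797, 0.604, -0.001, -0.0]
wrist_force: [0.9, 0.5, -0.1]
width: 0.0432
grip_force: 0.0
```

```bash
python3 - <<'E'
from h import *
s=r.state();print(s['tcp_pos'],s['width'],s['joint_pos'].round(2))
C=Rz(np.array([0,0,-1.]),np.array([.857,-.515,0]))
print(rel([.642,-.12,.30],C))
E
```

```text
[ 0.64219863 -0.11998253  0.32722022] 0.04324700092883519 [ 0.48  0.43 -0.52  1.3   0.21  1.47 -0.29]
(array([-0.    , -0.0002,  0.0272]), array([-0.0008,  0.0011,  0.268 ]))
```

Call:
jog_arm --claw '[0.5,0.5,0.5,0.5]' --slide '[[0,0,0.01],[0,0,0.01],[0,0,0.01],[0,0,0.01]]' --dr '[[0,0,0.268],[0,0,0.268],[0,0,0.268],[0,0,0.268]]'

```text
clock: 16.9
tcp_pos: [0.6422, -0.1199, 0.3175]
tool_rot: [0.868, 0.496, -0.001, 0.0]
wrist_force: [-0.2, -0.5, 0.1]
width: 0.0436
grip_force: 0.0
```

```bash
python3 - <<'E'
from h import *
s=r.state(); cm=cam("wrist",s); im=cams.capture("wrist"); print(s['tcp_pos'])
C=Rz(np.array([0,0,-1.]),np.array([.857,-.515,0]))
print('knob exp',proj(cm,[.642,-.12,.217]),'pin exp',proj(cm,[.6335,-.0765,.198]))
# knob: dark blob
u,v=proj(cm,[.642,-.12,.217]).astype(int)
g=cv2.cvtColor(im,cv2.COLOR_BGR2GRAY)
sc=cams.capture("scene");tp=cams.capture("top")
cv2.imwrite("pics/f.png",np.hstack([cv2.resize(im[60:260,220:420],(400,400)),cv2.resize(sc[160:260,230:330],(400,400),interpolation=3)]))
print(rel([.642,-.12,.274],C))
E
```

```text
[ 0.64223617 -0.11993258  0.31752627]
knob exp [318.46074546 220.10700963] pin exp [277.23754635 167.34363083]
(array([-0.0001, -0.0002,  0.0435]), array([-0.0005,  0.0011,  0.0071]))
```

View pics/f.png

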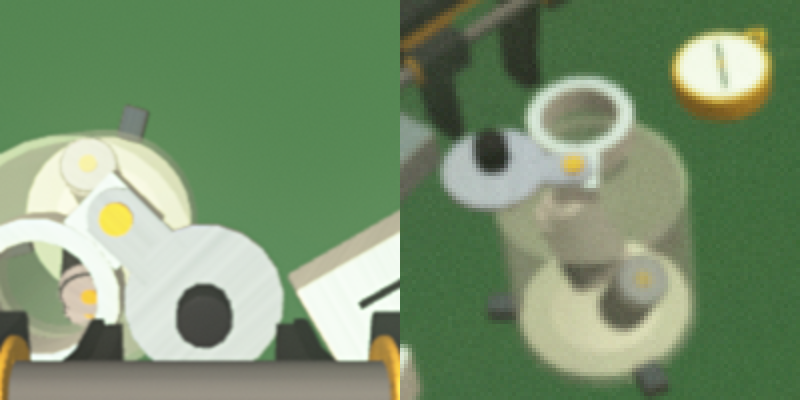

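Wrist crop: the knob is at (204,316) and the pin at (116,219), both within 2 mm of prediction. A third cell shows inside the jug through the mouth, with its nub at (90,297), and nothing sticks out above the mouth. I descend over the knob.

Call:
jog_arm --claw '[0.5,0.5,0.5,0.34,0.34]' --slide '[[0,0.002,0.015],[0,0.002,0.03],[0,0.002,0.042],[0,0.002,0.042],[0,0.002,0.042]]' --dr '[[0,0,0],[0,0,0],[0,0,0],[0,0,0],[0,0,0]]'

```text
clock: 17.68
tcp_pos: [0.644, -0.121, 0.2758]
tool_rot: [0.869, 0.495, -0.0, 0.0]
wrist_force: [-0.1, -0.5, -0.8]
width: 0.0324
grip_force: 0.0
```

```bash
python3 - <<'E'
from h import *
s=r.state();print(s['tcp_pos'],s['width'],s['wrist_force'])
for z in(.08,.1,.13): 
    pass
P=np.array([.6335,-.0765]); 
for a in np.linspace(-1.345,-2.884,9):
    k=P+.0458*np.array([np.cos(a),np.sin(a)]); print(a.round(2),k.round(4),rel([*k,s['tcp_pos'][2]])[0])
E
```

```text
[ 0.64400228 -0.12095746  0.27579305] 0.0324279372537587 [-0.13319805 -0.54665247 -0.77008001]
-1.34 [ 0.6438 -0.1211] [-0.0003 -0.0001  0.    ]
-1.54 [ 0.635  -0.1223] [-0.0057 -0.007   0.    ]
-1.73 [ 0.6263 -0.1217] [-0.0097 -0.0149  0.    ]
-1.92 [ 0.6177 -0.1195] [-0.0121 -0.0233  0.    ]
-2.11 [ 0.6098 -0.1157] [-0.0129 -0.0321  0.    ]
-2.31 [ 0.6028 -0.1104] [-0.012  -0.0409  0.    ]
-2.5 [ 0.5968 -0.1039] [-0.0094 -0.0493  0.    ]
-2.69 [ 0.5923 -0.0964] [-0.0053 -0.057   0.    ]
-2.88 [ 0.5892 -0.0882] [ 0.0003 -0.0639  0.    ]
```

Call:
jog_arm --claw '[0.32,0.32,0.32,0.32,0.32,0.32,0.32,0.32]' --slide '[[-0.006,-0.007,0],[-0.01,-0.015,0],[-0.012,-0.023,0],[-0.013,-0.032,0],[-0.012,-0.041,0],[-0.009,-0.049,0],[-0.005,-0.057,0],[0,-0.064,0]]' --dr '[[0,0,0],[0,0,0],[0,0,0],[0,0,0],[0,0,0],[0,0,0],[0,0,0],[0,0,0]]'

```text
clock: 18.68
tcp_pos: [0.5885, -0.0876, 0.2755]
tool_rot: [0.869, 0.495, -0.001, -0.0]
wrist_force: [0.3, -1.7, -0.5]
width: 0.028
grip_force: 0.6
```

Call:
jog_arm --claw '[0.32,0.32,0.32]' --slide '[[0.001,-0.002,0],[0.002,-0.004,0],[0.002,-0.004,0]]' --dr '[[0,0,0],[0,0,0],[0,0,0]]'

```text
clock: 19.05
tcp_pos: [0.5869, -0.0845, 0.2756]
tool_rot: [0.869, 0.495, -0.0, 0.0]
wrist_force: [4.5, 0.5, -1.3]
width: 0.0277
grip_force: 2.0
```

Call:
jog_arm --claw '[0.32,0.32,0.32,0.32]' --slide '[[0.001,-0.001,0],[0.002,-0.002,0],[0.002,-0.003,0],[0.002,-0.003,0]]' --dr '[[0,0,0],[0,0,0],[0,0,0],[0,0,0]]'

```text
clock: 19.55
tcp_pos: [0.5864, -0.0839, 0.2757]
tool_rot: [0.869, 0.494, 0.001, 0.002]
wrist_force: [13.4, -8.0, -6.0]
width: 0.0284
grip_force: 7.8
```

```bash
python3 - <<'E'
from h import *
s=r.state();print(s['tcp_pos'],s['width'],s['wrist_force'],s['moment'])
E
```

```text
[ 0.58640786 -0.08392628  0.2756839 ] 0.02838534291815202 [13.39257978 -8.02468408 -6.01060468] [-1.7460854  -3.05149642  0.07419509]
```

It pushes 15 N with no further motion, so the cover is on its stop. I back off, open, lift away clear and check.

Call:
jog_arm --claw '[0.55,0.55,0.55,0.55,0.55,0.55,0.55,0.55]' --slide '[[-0.002,0.003,0],[-0.002,0.004,0],[-0.002,0.005,0],[-0.002,0.005,-0.03],[-0.002,0.005,-0.08],[-0.05,0.04,-0.1],[-0.1,0.08,-0.1],[-0.15,0.12,-0.1]]' --dr '[[0,0,0],[0,0,0],[0,0,0],[0,0,0],[0,0,0],[0,0,0],[0,0,0],[0,0,0]]'

```text
clock: 20.55
tcp_pos: [0.6113, -0.2699, 0.3761]
tool_rot: [0.869, 0.495, -0.001, 0.0]
wrist_force: [0.2, 0.0, 0.6]
width: 0.048
grip_force: 0.0
```

```bash
python3 - <<'E'
from h import *
s=r.state();print(s['tcp_pos'],s['wrist_force'])
sc=cams.capture("scene");tp=cams.capture("top")
cv2.imwrite("pics/g.png",np.hstack([cv2.resize(sc[150:270,225:325],(400,480),interpolation=3),cv2.resize(tp[145:265,335:435],(400,480),interpolation=3)]))
t=cam("top"); print('shut knob exp top',proj(t,[.5885,-.088,.217]),'scene',proj(cam("scene"),[.5885,-.088,.217]))
E
```

```text
[ 0.61129415 -0.26988423  0.37614636] [0.21265589 0.01170141 0.64845137]
shut knob exp top [379.51924623 189.52156636] scene [273.88094706 180.42945903]
```

View pics/g.png

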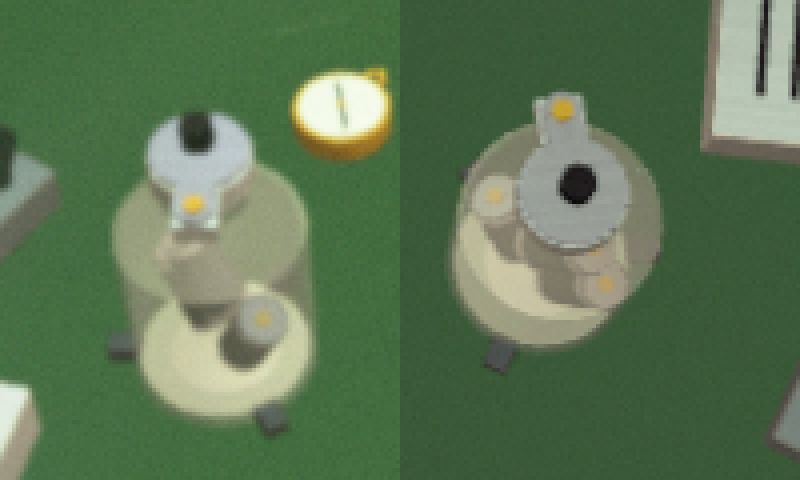

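The cover sits over the mouth with its knob at full-image (379,191), and all three cells are inside.

```bash
python3 -c "
from h import *
print(job.hand_in())"
```

```text
the job is handed in; nothing more can be done
None
```

I put all three dry cells into the jug, swung the cover shut against its stop, and handed the job in at about 21 s; the final pictures show the cells inside and the cover over the mouth, but no verdict came back.

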